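# Swing the pot filler over the stock pot

### The arm

A 6-joint arm with a two-finger parallel gripper is mounted at the origin on the work surface. World frame = base frame: x ahead of the robot, y to its left, z up, the work surface at z = 0. Lengths are in m, angles in rad, forces in N, time in s.
With the tool pointing down it reaches from about 0.3 to 0.85 m from the base axis. Payload 4.2 kg.
Tool frame: the origin (TCP) lies on the centre line of the jaws, within the pads' length; the fingertips stand 25 mm ahead of it and the grasp point (between the pads) lies 6 mm ahead of it (bot.tip_extent is the distance from the TCP to the fingertips, in m); z points along the fingers, y is the line along which they close (so a half turn about z gives the same grasp; the last joint's range is limited). The gripper opens to 91 mm and grips with 3 to 60 N. Pads are 32 mm wide; open, the fingers measure 118 mm over their backs; the gripper's body (76 mm by 178 mm) begins 60 mm behind the grasp point.
Start: joints at [1.217, 0.32, 1.565, -0, 1.257, -0.02], TCP at [0.188, 0.543, 0.239] pointing down, gripper open.
Joint ranges: [-3.11, 3.11], [-0.84, 2.01], [0.21, 2.61], [-1.34, 4.49], [0.05, 2.63], [-2.56, 2.56]. Speed limits (rad/s): [2.57, 2.57, 3.14, 3.14, 3.14, 3.14].

### API

Orientations are given as [roll, pitch, yaw] about the fixed x, y, z axes, in that order (R = Rz(yaw) Ry(pitch) Rx(roll)).
In Python, from bench import monitor, optics, bot gives the robot as it stands.
- The arm moves only by the tool drive_tool, never from a script. Its arguments are lists of equal length, an entry for each row: "angular": the turn, a rotation vector about the world's x, y, z in units of 8 degrees (1.0 is 8 degrees), a list of three; "translation": the shift along the world's x, y, z in units of 25 mm (1.0 is 25 mm), a list of three; "fingers": the closure, from -1 (fully open) to 1 (shut). A call has 1 to 5 rows; each row shifts and turns the commanded pose from where the row before left it; what a row does not reach is not made up. A row lasts 1/8 s, in which the tool goes at most 62.5 mm and 10.7 degrees, less where a joint would pass 70% of its speed; a pose out of reach is approached as far as the arm can. A call is refused whole if a number of a shift passes 1 or a number of a turn 1, either way. A call with a gripper value outside its range is refused whole. The fingers move at their own pace and stop on an object; the grip force is fixed at half the most. Time passes only in rows, so rows that do not move let the fingers close. It gives the time, the measured TCP pose, the force, the opening and the grip force at its end, in the units of the state.
- monitor.read_state(): the state, without advancing time (a new reading comes with each control period).
- optics.grab_frame(name): name is "scene" or "top" or "wrist"; returns the picture (480x640x3 uint8, blue, green, red); there is no depth.
- optics.get_calibration(name): a dict with "fovy" (degrees; the focal length in pixels is half the picture's height over the tangent of half this angle, whatever the lens; pixels are square), "cx", "cy" (the principal point, pixels), "xyz" and "attitude" of the camera in the world; the wrist camera has in their place "mount" (4x4, takes a point from camera to tool coordinates, whose origin is the TCP and whose axes are the flange's). Camera axes: x right, y up, looking along -z (the intrinsics and any distortion apply to the point x, -y, -z); pixel columns grow to the right and rows downward; lengths in m; the calibration is good to about 2 mm. A picture is of the moment at which its call begins: read the wrist's pose just before it. get_calibration takes no time and is no camera call.
- bot.hand_in(): hands the job in; it is judged then, once.
The state is a dict: "clock": time; "joint_positions": joint angles; "joint_vel": joint speeds; "tau": joint torques, N m; "ee_pos": TCP position; "ee_rot": TCP orientation; "contact_force": force on the tool from outside, world axes, zero at the start; "ft_torque": the same for the moment, N m; "gripper_width": opening from 0.0 (shut) to 1.0 (fully open); "grip_force": force on a finger pad.
Only numpy, scipy, OpenCV 4.12 (cv2) and the standard library are available. Lean on these libraries where they do the work, as an engineer would, in place of code of your own. Each camera call takes 0.05 s, during which the arm holds its last target. There are 200 camera calls.

### The job

The brass pot filler behind the gas hob is folded away. Push its two hinged arms with a fingertip to swing them out, gently, until the nozzle hangs over the middle of the open steel stock pot (not the red casserole with its lid), and leave it standing there. Grasp nothing and lift nothing: the pot and all the other kitchen things stay where they are.

Things in the scene. Friction and masses are not known exactly. Their poses are not given: they have to be found in the camera images.
- hob: Steel two-burner gas hob, fixed, 310 (x) by 580 (y) by 40 mm, with black pan supports whose top is 60 mm above the worktop; burners 155 mm to either side (y) of its centre. Origin: centre of its underside, on the worktop.
- filler: Brass post of the pot filler, fixed on the worktop behind the hob, 28 mm thick (flange 60 mm wide, a short stub of valve handle on its +x side), top at 240 mm with the hub of the inner arm. Origin: on the post's axis, at the worktop; z is up. The inner arm turns about this axis.
- inner (a joint): Angle of the inner arm about the post (rad), -2 to 2. At 0 it points along the post's own -x axis; grows anticlockwise seen from above. A level brass bar 18 mm thick, 200 mm from the post's axis to the elbow's axis, centre line 225 mm above the worktop. It stays where it is left: friction about 0.9 N m (some 6 N at 150 mm out), no spring.
- outer (a joint): Angle of the outer arm to the inner (rad), -2.85 to 2.85; 0: straight on; grows anticlockwise from above; starts folded, 2.5 to 2.8. Level bar 18 mm thick, 170 mm from elbow's axis to nozzle's, centre line 255 mm above the worktop: it passes over inner arm and post. Friction 0.25 N m (2 N at 130 mm out), no spring; pushed alone it leaves the inner arm still.
- elbow (a point): Point on the elbow's axis, at the height of the outer arm's centre line (255 mm). The elbow's hubs are 32 mm across, from 210 to 275 mm high.
- nozzle (a point): Centre of the nozzle's outlet, 195 mm above the worktop, at the foot of an upright spout 18 mm thick (24 mm at the outlet) that hangs from the end of the outer arm.
- pot: Open steel stock pot standing loose on one of the two burners, 180 mm across and 105 mm tall (rim 165 mm above the worktop), with two side handles. Origin: centre of its underside, z up.
- casserole: Red casserole with its lid on, standing loose on the other burner; 170 mm across, knob top 112 mm above its underside (172 mm above the worktop). Origin: centre of its underside.
- ramekin: Small white cup, loose, 64 mm across and 40 mm tall, on the hob's top between the burners. Origin: centre of its underside.
- mug: Blue mug, loose, 82 mm across, 90 mm tall, left of the hob. Origin: centre of its underside.
- jar: Amber jar with a copper lid, loose, 72 mm across, 100 mm tall, left of the hob. Origin: centre of its underside.
- mill: Dark wooden pepper mill, loose, 56 mm across, 152 mm tall, right of the hob. Origin: centre of its underside.
- kettle: Black and white chequered kettle, loose, 176 mm across, 196 mm tall with its bail handle, right of the hob. Origin: centre of its underside.

How it is judged:
At the end, for the whole second after the job is handed in: The nozzle hangs within 30 mm (horizontally) of the stock pot's centre, both arms of the filler are at rest, and the pot stands upright within 15 mm of where it was (horizontal distance between nozzle and pot below 0.03 m and velocity of joint inner between -0.03 and 0.03 rad/s and velocity of joint outer between -0.03 and 0.03 rad/s and distance of pot from where it was at the start of the episode below 0.015 m and angle between pot's own z axis and vertical below 0.05 rad); the robot touches nothing.
It fails at once if the stock pot is lifted, carried or shoved (moved more than 15 mm) (distance of pot from where it was at the start of the episode above 0.015 m).
It fails at once if the casserole, ramekin, mug, jar, pepper mill or kettle is lifted or disturbed (moved more than 20 mm) (distance of any of casserole, ramekin, mug, jar, mill, kettle from where it was at the start of the episode above 0.02 m).
It fails at once if the pot filler is pushed or squeezed roughly (more than 25 N) (contact force between any of the fingers, the arm and filler above 25 N).
It also fails if it takes over 56 s, if anything falls off the work surface, if the arm or the gripper's body presses on something with over 40 N, if the wrist force passes 120 N, or if a joint passes its speed limit or range.

## Working session

There is one attempt and no reset: what is moved stays moved. The work goes in short steps, Python scripts to look and compute and a tool call to move; the robot and the scene stay as the last step left them, time stands still between calls to the robot, and variables do not carry over. Pictures are saved under pics/ and viewed, at most 10 in all, crops included, and the job is handed in when it is done.

Besides the shell and the picture viewer there is one more tool, called after "Emit:" by a JSON object that holds its "api" and its "payload". drive_tool: Moves the arm, as the interface text tells. Its arguments: {"type":"object","properties":{"angular":{"type":"array"},"translation":{"type":"array"},"fingers":{"type":"array"}},"required":["angular","translation","fingers"]}

```bash
ls; mkdir -p pics; python3 - <<'E'
from bench import monitor, optics, bot
import cv2
for n in ("scene","top"):
    cv2.imwrite(f"pics/{n}0.png",optics.grab_frame(n)); print(n,optics.get_calibration(n))
print(optics.get_calibration("wrist")); print(monitor.read_state()); print(bot.tip_extent)
E
```

```text
pics
scene {'fovy': 44.582705789816934, 'cx': 322.869815204175, 'cy': 237.63695068860315, 'xyz': array([ 1.33157255, -0.76691442,  1.13464213]), 'attitude': array([0.84851592, 0.02198099, 0.78073777])}
top {'fovy': 55.838049122666085, 'cx': 319.56749298027523, 'cy': 240.07884241138504, 'xyz': array([0.26922005, 0.01524841, 1.46700192]), 'attitude': array([ 0.2209463 ,  0.004791  , -1.57574719])}
{'fovy': 58.47789386036894, 'cx': 326.39423640863066, 'cy': 238.18039324459883, 'mount': array([[-4.95139757e-04,  9.66818927e-01,  2.55462165e-01,
         7.02668728e-02],
       [ 9.99998065e-01, -7.66443373e-06,  1.96721467e-03,
        -3.41521106e-04],
       [ 1.90389835e-03,  2.55462645e-01, -9.66817052e-01,
        -1.44019093e-01],
       [ 0.00000000e+00,  0.00000000e+00,  0.00000000e+00,
         1.00000000e+00]])}
{'clock': 0.1, 'joint_positions': array([ 1.21698664e+00,  3.20232584e-01,  1.56549075e+00, -1.22087880e-05,
        1.25738125e+00, -1.99918384e-02]), 'joint_vel': array([ 0.00136687, -0.00128201, -0.00581176, -0.00078818, -0.00031538,
       -0.00028703]), 'tau': array([-3.43269330e-04, -4.13332629e+01, -2.32511812e+01,  7.28770229e-02,
        4.21249657e-02, -7.64107676e-05]), 'ee_pos': array([0.18826757, 0.5429053 , 0.2382274 ]), 'ee_rot': array([-3.14008079e+00, -1.86183066e-05,  2.80777856e+00]), 'contact_force': array([-0.11609395,  0.20036179, -0.01535028]), 'ft_torque': array([-0.04320056,  0.01085532, -0.04111205]), 'grip_force': 0.0, 'gripper_width': 1.0047346297814919}
0.025
```

View pics/scene0.png

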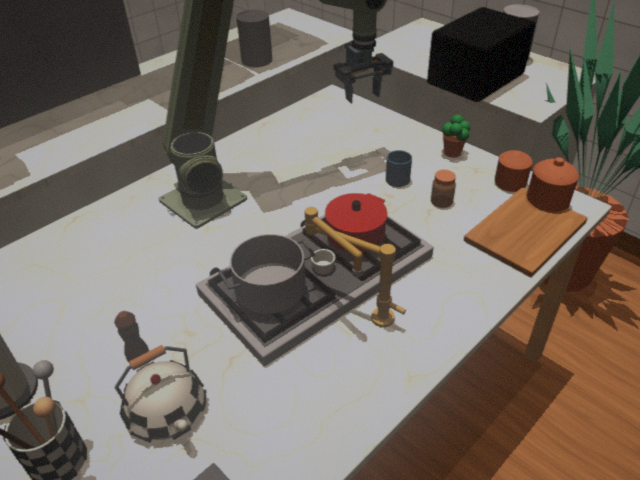

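View pics/top0.png

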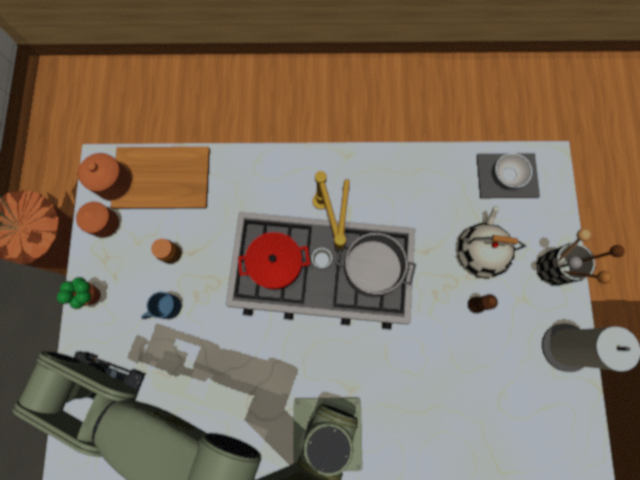

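The top view shows the post top at (320,178), the elbow at (340,240), the nozzle end at (347,183), the pot rim centred near (375,263) and the casserole near (273,260).

```bash
cat > h.py <<'E'
import numpy as np, cv2
from scipy.spatial.transform import Rotation as R
from bench import monitor, optics, bot
def cam(n,st=None):
    c=optics.get_calibration(n); f=240/np.tan(np.radians(c["fovy"]/2))
    if n=="wrist":
        T=R.from_euler("xyz",st["ee_rot"]).as_matrix(); m=c["mount"]
        return f,c["cx"],c["cy"],T@m[:3,:3],st["ee_pos"]+T@m[:3,3]
    return f,c["cx"],c["cy"],R.from_euler("xyz",c["attitude"]).as_matrix(),c["xyz"]
def onz(C,uv,z):
    f,cx,cy,M,o=C; d=M@np.array([(uv[0]-cx)/f,-(uv[1]-cy)/f,-1]); return o+d*(z-o[2])/d[2]
def proj(C,p):
    f,cx,cy,M,o=C; q=M.T@(np.array(p)-o); return np.array([cx-f*q[0]/q[2],cy+f*q[1]/q[2]])
E
python3 - <<'E'
from h import *
a=cv2.imread("pics/top0.png")[150:330,220:430]; b=cv2.imread("pics/scene0.png")[190:340,180:430]
cv2.imwrite("pics/c1.png",cv2.resize(a,None,fx=3.3,fy=3.3,interpolation=cv2.INTER_CUBIC))
C=cam("top")
for n,uv,z in (("post",(320,178),.24),("elbow",(340,240),.275),("noz",(347,183),.264),("pot",(375,263),.165),("cass",(273,260),.165),("flange",(319,203),.01),("mill",(490,302),.152),("hubpost",(320,178),.255),("ket",(487,247),.1),("hobTL",(240,214),.04),("hobTR",(414,228),.04),("hobBL",(230,309),.04)): print(n,onz(C,uv,z).round(3))
E
```

```text
post [0.727 0.018 0.24 ]
elbow [ 0.537 -0.035  0.275]
noz [ 0.703 -0.058  0.264]
pot [ 0.492 -0.141  0.165]
cass [0.503 0.156 0.165]
flange [0.724 0.022 0.01 ]
mill [ 0.379 -0.47   0.152]
hubpost [0.722 0.018 0.255]
ket [ 0.551 -0.495  0.1  ]
hobTL [0.679 0.281 0.04 ]
hobTR [ 0.628 -0.286  0.04 ]
hobBL [0.371 0.302 0.04 ]
```

View pics/c1.png

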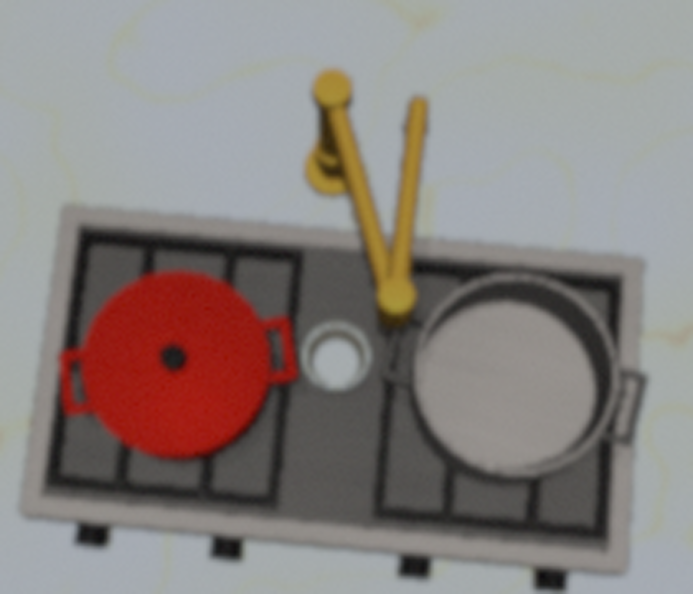

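The crop puts the post hub at (320.6,176.7), the elbow at (340.3,239.4), the nozzle end at (347,181.5) and the pot rim centre at (376,263.6) in full-image pixels.

Plan:
1. Push the elbow hub about 56 mm toward +y, which turns the inner arm about -17°.
2. Swing the outer arm clockwise from inside the V, with the fingertip above the inner bar.

First I raise the arm, close the fingers and travel over.

Emit:
{"api": "drive_tool", "payload": {"angular": [[0, 0, 1], [0, 0, 1], [0, 0, 0.4], [0, 0, 0], [0, 0, 0]], "translation": [[0, 0, 1], [0, 0, 1], [0, 0, 1], [0, 0, 1], [0, 0, 0.8]], "fingers": [1, 1, 1, 1, 1]}}

```text
clock: 0.72
ee_pos: [0.1883, 0.5432, 0.3596]
ee_rot: [-3.142, -0.0, -3.14]
contact_force: [0.3, 0.5, 0.1]
gripper_width: 0.484
grip_force: 0.0
```

Emit:
{"api": "drive_tool", "payload": {"angular": [[0, 0, 0], [0, 0, 0], [0, 0, 0], [0, 0, 0], [0, 0, 0]], "translation": [[0.5, -1, 0], [0.5, -1, 0], [0.5, -1, 0], [0.5, -1, 0], [0.5, -1, 0]], "fingers": [1, 1, 1, 1, 1]}}

```text
clock: 1.35
ee_pos: [0.2511, 0.4173, 0.3586]
ee_rot: [-3.141, -0.0, -3.14]
contact_force: [0.1, -0.2, -0.7]
gripper_width: 0.001
grip_force: 0.0
```

Emit:
{"api": "drive_tool", "payload": {"angular": [[0, 0, 0], [0, 0, 0], [0, 0, 0], [0, 0, 0], [0, 0, 0]], "translation": [[0.5, -1, 0], [0.5, -1, 0], [0.5, -1, 0], [0.5, -1, 0], [0.5, -1, 0]], "fingers": [1, 1, 1, 1, 1]}}

```text
clock: 1.98
ee_pos: [0.3135, 0.2923, 0.3586]
ee_rot: [-3.141, -0.001, -3.14]
contact_force: [0.8, 0.1, 0.2]
gripper_width: 0.006
grip_force: 0.0
```

Emit:
{"api": "drive_tool", "payload": {"angular": [[0, 0, 0], [0, 0, 0], [0, 0, 0], [0, 0, 0], [0, 0, 0]], "translation": [[0.5, -1, 0], [0.5, -1, 0], [0.5, -1, 0], [0.5, -1, 0], [0.5, -1, 0]], "fingers": [1, 1, 1, 1, 1]}}

```text
clock: 2.6
ee_pos: [0.376, 0.1673, 0.3586]
ee_rot: [-3.141, -0.001, -3.14]
contact_force: [-0.4, 0.3, -0.3]
gripper_width: 0.005
grip_force: 0.0
```

Emit:
{"api": "drive_tool", "payload": {"angular": [[0, 0, 0], [0, 0, 0], [0, 0, 0], [0, 0, 0], [0, 0, 0]], "translation": [[0.5, -1, 0], [0.5, -1, 0], [0.5, -1, 0], [0.5, -1, 0], [0.5, -1, 0]], "fingers": [1, 1, 1, 1, 1]}}

```text
clock: 3.22
ee_pos: [0.4385, 0.0424, 0.3586]
ee_rot: [3.141, -0.001, -3.14]
contact_force: [0.3, 0.1, 0.0]
gripper_width: 0.009
grip_force: 0.0
```

Emit:
{"api": "drive_tool", "payload": {"angular": [[0, 0, 0], [0, 0, 0], [0, 0, 0], [0, 0, 0], [0, 0, 0]], "translation": [[0.7, -1, 0], [0.7, -1, 0], [0.7, -1, 0], [0.7, -1, 0], [0.7, -1, 0]], "fingers": [1, 1, 1, 1, 1]}}

```text
clock: 3.85
ee_pos: [0.5262, -0.0826, 0.3585]
ee_rot: [3.141, -0.001, -3.14]
contact_force: [-0.2, -0.4, 0.3]
gripper_width: 0.007
grip_force: 0.0
```

Emit:
{"api": "drive_tool", "payload": {"angular": [[0, 0, 0], [0, 0, 0], [0, 0, 0]], "translation": [[0, -0.8, 0], [0, -0.3, 0], [0, 0, 0]], "fingers": [1, 1, 1]}}

```text
clock: 4.22
ee_pos: [0.5253, -0.1092, 0.3591]
ee_rot: [3.141, -0.0, -3.141]
contact_force: [0.8, 0.3, -0.4]
gripper_width: 0.003
grip_force: 0.0
```

```bash
python3 - <<'E'
from h import *
s=monitor.read_state(); im=optics.grab_frame("wrist"); cv2.imwrite("pics/w1.png",im)
print(s["ee_pos"]); C=cam("wrist",s)
for p in [(.538,-.035,.275),(.706,-.058,.264),(.725,.018,.24),(.49,-.145,.165),(.525,-.11,.334)]: print(p,proj(C,p).round())
E
```

```text
[ 0.52525904 -0.10920082  0.35911316]
(0.538, -0.035, 0.275) [460. 278.]
(0.706, -0.058, 0.264) [403. 503.]
(0.725, 0.018, 0.24) [497. 496.]
(0.49, -0.145, 0.165) [283. 172.]
(0.525, -0.11, 0.334) [327. 297.]
```

View pics/w1.png

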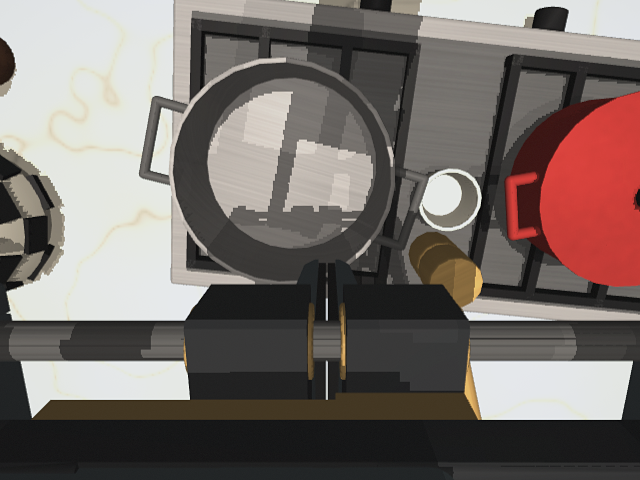

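The wrist view agrees with the estimates: the elbow top is at (461,283) against a predicted (460,278), and the rim centre is at (283,171) against (283,172). Next I descend beside the elbow and push it toward +y.

Emit:
{"api": "drive_tool", "payload": {"angular": [[0, 0, 0], [0, 0, 0], [0, 0, 0], [0, 0, 0], [0, 0, 0]], "translation": [[0.2, 0, -1], [0, 0, -1], [0, 0, -1], [0, 0, -1], [0, 0, -0.2]], "fingers": [1, 1, 1, 1, 1]}}

```text
clock: 4.9
ee_pos: [0.5298, -0.1082, 0.2528]
ee_rot: [3.141, -0.003, -3.139]
contact_force: [-0.4, 1.0, -0.6]
gripper_width: 0.007
grip_force: 0.0
```

Emit:
{"api": "drive_tool", "payload": {"angular": [[0, 0, 0], [0, 0, 0], [0, 0, 0], [0, 0, 0], [0, 0, 0]], "translation": [[0, 0.4, 0], [0, 0.4, 0], [0, 0.4, 0], [0, 0.2, 0], [0, 0.2, 0]], "fingers": [1, 1, 1, 1, 1]}}

```text
clock: 5.52
ee_pos: [0.531, -0.0688, 0.2542]
ee_rot: [-3.142, 0.0, -3.14]
contact_force: [-1.1, 0.2, -0.3]
gripper_width: 0.007
grip_force: 0.0
```

Emit:
{"api": "drive_tool", "payload": {"angular": [[0, 0, 0], [0, 0, 0], [0, 0, 0], [0, 0, 0], [0, 0, 0]], "translation": [[0, 0.15, 0], [0, 0.15, 0], [0, 0.15, 0], [0, 0.15, 0], [0, 0.15, 0]], "fingers": [1, 1, 1, 1, 1]}}

```text
clock: 6.15
ee_pos: [0.5294, -0.0522, 0.2538]
ee_rot: [-3.138, -0.004, -3.141]
contact_force: [-4.9, -6.6, 1.3]
gripper_width: 0.006
grip_force: 3.0
```

Emit:
{"api": "drive_tool", "payload": {"angular": [[0, 0, 0], [0, 0, 0], [0, 0, 0], [0, 0, 0], [0, 0, 0]], "translation": [[0, 0.16, 0], [0, 0.16, 0], [0, 0.16, 0], [0, 0.16, 0], [0, 0.16, 0]], "fingers": [1, 1, 1, 1, 1]}}

```text
clock: 6.78
ee_pos: [0.5294, -0.032, 0.2537]
ee_rot: [-3.138, -0.004, -3.141]
contact_force: [-4.3, -5.1, 1.2]
gripper_width: 0.004
grip_force: 2.8
```

Emit:
{"api": "drive_tool", "payload": {"angular": [[0, 0, 0], [0, 0, 0], [0, 0, 0], [0, 0, 0], [0, 0, 0]], "translation": [[0, 0.16, 0], [0, 0.16, 0], [0, 0.16, 0], [0, 0.16, 0], [0, 0.16, 0]], "fingers": [1, 1, 1, 1, 1]}}

```text
clock: 7.4
ee_pos: [0.5294, -0.0119, 0.2536]
ee_rot: [-3.139, -0.004, -3.141]
contact_force: [-3.3, -4.6, 0.3]
gripper_width: 0.007
grip_force: 2.5
```

Emit:
{"api": "drive_tool", "payload": {"angular": [[0, 0, 0], [0, 0, 0], [0, 0, 0]], "translation": [[0, 0.1, 0], [0, 0.1, 0], [0, 0, 0]], "fingers": [1, 1, 1]}}

```text
clock: 7.78
ee_pos: [0.5297, -0.0065, 0.2536]
ee_rot: [-3.139, -0.003, -3.14]
contact_force: [-3.1, -3.8, -0.7]
gripper_width: -0.0
grip_force: 2.0
```

Emit:
{"api": "drive_tool", "payload": {"angular": [[0, 0, 0], [0, 0, 0], [0, 0, 0], [0, 0, 0], [0, 0, 0]], "translation": [[0, -0.8, 0], [0, -0.8, 0], [0, 0, 1], [0, 0, 1], [0, 0, 1]], "fingers": [1, 1, 1, 1, 1]}}

```text
clock: 8.4
ee_pos: [0.531, -0.046, 0.3297]
ee_rot: [3.141, 0.0, -3.141]
contact_force: [0.4, 0.6, -0.1]
gripper_width: 0.008
grip_force: 0.0
```

Emit:
{"api": "drive_tool", "payload": {"angular": [[0, 0, 0], [0, 0, 0], [0, 0, 0], [0, 0, 0], [0, 0, 0]], "translation": [[-1, 0, 1], [-1, -0.8, 0.4], [-1, -0.8, 0], [-1, -0.8, 0], [0, 0, 0]], "fingers": [1, 1, 1, 1, 1]}}

```text
clock: 9.02
ee_pos: [0.4298, -0.1066, 0.3645]
ee_rot: [-3.142, 0.001, 3.14]
contact_force: [0.4, -0.4, -0.1]
gripper_width: 0.004
grip_force: 0.0
```

```bash
python3 - <<'E'
from h import *
a=optics.grab_frame("top"); b=optics.grab_frame("scene"); cv2.imwrite("pics/t2.png",a); cv2.imwrite("pics/s2.png",b)
c=cv2.resize(a[140:340,220:430],(525,500),interpolation=cv2.INTER_CUBIC); d=cv2.resize(b[180:340,290:430],(275,314))
o=np.zeros((500,800,3),np.uint8); o[:,:525]=c; o[:314,525:]=d; cv2.imwrite("pics/c2.png",o)
E
```

```text
(no output)
```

View pics/c2.png

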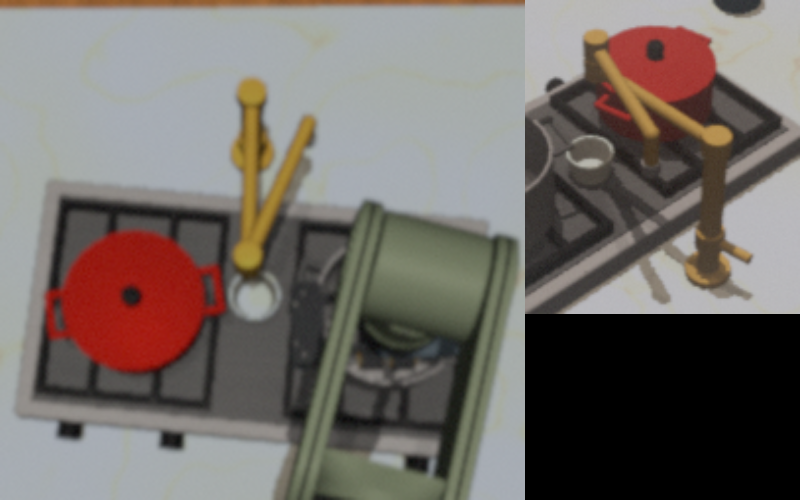

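The inner bar now lies nearly along x: the elbow is at (319.2,242), the nozzle end at (343.6,188.4) and the post at (320.4,176.8).

```bash
python3 - <<'E'
from h import *
C=cam("top")
p=onz(C,(320.5,176.8),.24)[:2]; e=onz(C,(319.2,242),.275)[:2]; n=onz(C,(343.6,188.4),.264)[:2]; t=onz(C,(376,263.6),.165)[:2]
print(p,e,n,t,np.linalg.norm(e-p),np.linalg.norm(n-e),"pot-elbow",np.linalg.norm(t-e))
a=np.arctan2(*(n-e)[::-1]); g=np.arctan2(*(t-e)[::-1]); print(np.degrees([a,g]))
# TCP track: contact radius .12 from elbow, offset .009+.016 on the anticlockwise side
for k in np.radians(np.arange(np.degrees(a),np.degrees(g)-3,-8)):
    u=np.array([np.cos(k),np.sin(k)]); v=np.array([-u[1],u[0]]); print(np.degrees(k).round(),(e+.12*u+.025*v).round(4))
E
```

```text
[0.73074384 0.01616898] [0.5316873  0.02065033] [ 0.68699719 -0.04818509] [ 0.49054148 -0.14386711] 0.19910697267748723 0.1698807753890664 pot-elbow 0.1695846878105958
[ -23.9035625  -104.04163806]
-24.0 [ 0.6515 -0.0051]
-32.0 [ 0.6468 -0.0215]
-40.0 [ 0.6398 -0.0372]
-48.0 [ 0.6307 -0.0516]
-56.0 [ 0.6197 -0.0647]
-64.0 [ 0.6069 -0.0761]
-72.0 [ 0.5927 -0.0856]
-80.0 [ 0.5773 -0.0931]
-88.0 [ 0.5611 -0.0984]
-96.0 [ 0.5442 -0.1013]
-104.0 [ 0.5271 -0.1018]
```

The elbow sits exactly 170 mm from the pot centre, so only the outer arm still has to swing, by about -80°. I place the closed fingertip inside the V, above the inner bar.

Emit:
{"api": "drive_tool", "payload": {"angular": [[0, 0, 0], [0, 0, 0], [0, 0, 0], [0, 0, 0], [0, 0, 0]], "translation": [[0.9, 0.46, 0], [0.9, 0.46, 0], [0.9, 0.46, 0], [0.9, 0.46, 0], [0.9, 0.46, 0]], "fingers": [1, 1, 1, 1, 1]}}

```text
clock: 9.75
ee_pos: [0.546, -0.0459, 0.3632]
ee_rot: [3.141, -0.0, -3.138]
contact_force: [-0.5, -0.4, 0.6]
gripper_width: 0.005
grip_force: 0.0
```

Emit:
{"api": "drive_tool", "payload": {"angular": [[0, 0, 0], [0, 0, 0], [0, 0, 0], [0, 0, 0], [0, 0, 0]], "translation": [[0.9, 0.46, 0], [0.9, 0.46, 0], [0.9, 0.46, 0], [0.9, 0.46, 0], [0.9, 0.46, 0]], "fingers": [1, 1, 1, 1, 1]}}

```text
clock: 10.38
ee_pos: [0.6583, 0.0121, 0.3627]
ee_rot: [3.141, -0.0, -3.138]
contact_force: [0.4, 0.9, 1.6]
gripper_width: 0.005
grip_force: 0.0
```

Emit:
{"api": "drive_tool", "payload": {"angular": [[0, 0, 0], [0, 0, 0], [0, 0, 0], [0, 0, 0], [0, 0, 0]], "translation": [[0, 0, 0], [0, 0, -1], [0, 0, -1], [0, 0, -1], [0, 0, -0.6]], "fingers": [1, 1, 1, 1, 1]}}

```text
clock: 11.0
ee_pos: [0.6554, 0.01, 0.2724]
ee_rot: [3.141, -0.002, -3.14]
contact_force: [-0.3, -0.7, 0.2]
gripper_width: 0.005
grip_force: 0.0
```

Emit:
{"api": "drive_tool", "payload": {"angular": [[0, 0, 0]], "translation": [[0, 0, 0]], "fingers": [1]}}

```text
clock: 11.12
ee_pos: [0.6554, 0.0098, 0.2729]
ee_rot: [3.141, -0.002, -3.14]
contact_force: [0.2, -0.6, -0.1]
gripper_width: 0.008
grip_force: 0.0
```

Emit:
{"api": "drive_tool", "payload": {"angular": [[0, 0, 0], [0, 0, 0], [0, 0, 0], [0, 0, 0], [0, 0, 0]], "translation": [[-0.08, -0.15, 0], [-0.08, -0.15, 0], [0, -0.15, 0], [0, -0.15, 0], [-0.05, -0.16, 0]], "fingers": [1, 1, 1, 1, 1]}}

```text
clock: 11.75
ee_pos: [0.6507, -0.009, 0.2743]
ee_rot: [3.14, 0.0, -3.14]
contact_force: [-0.4, 3.3, 1.0]
gripper_width: 0.008
grip_force: 1.3
```

Emit:
{"api": "drive_tool", "payload": {"angular": [[0, 0, 0], [0, 0, 0], [0, 0, 0], [0, 0, 0], [0, 0, 0]], "translation": [[-0.07, -0.25, 0], [-0.07, -0.25, 0], [-0.14, -0.31, 0], [-0.14, -0.32, 0], [-0.18, -0.29, 0]], "fingers": [1, 1, 1, 1, 1]}}

```text
clock: 12.38
ee_pos: [0.6355, -0.0457, 0.2739]
ee_rot: [-3.142, 0.0, -3.141]
contact_force: [0.2, 2.1, -0.3]
gripper_width: 0.006
grip_force: 1.2
```

Emit:
{"api": "drive_tool", "payload": {"angular": [[0, 0, 0], [0, 0, 0], [0, 0, 0], [0, 0, 0], [0, 0, 0]], "translation": [[-0.18, -0.29, 0], [-0.22, -0.26, 0], [-0.22, -0.26, 0], [-0.25, -0.23, 0], [-0.26, -0.23, 0]], "fingers": [1, 1, 1, 1, 1]}}

```text
clock: 13.0
ee_pos: [0.6071, -0.0772, 0.274]
ee_rot: [-3.142, 0.0, -3.14]
contact_force: [0.7, 3.2, 0.5]
gripper_width: 0.006
grip_force: 1.2
```

Emit:
{"api": "drive_tool", "payload": {"angular": [[0, 0, 0], [0, 0, 0], [0, 0, 0], [0, 0, 0], [0, 0, 0]], "translation": [[-0.28, -0.19, 0], [-0.29, -0.19, 0], [-0.31, -0.15, 0], [-0.31, -0.15, 0], [-0.32, -0.1, 0]], "fingers": [1, 1, 1, 1, 1]}}

```text
clock: 13.62
ee_pos: [0.5692, -0.0965, 0.274]
ee_rot: [-3.141, 0.0, -3.14]
contact_force: [0.8, 1.2, 0.7]
gripper_width: 0.002
grip_force: 1.1
```

Emit:
{"api": "drive_tool", "payload": {"angular": [[0, 0, 0], [0, 0, 0], [0, 0, 0], [0, 0, 0], [0, 0, 0]], "translation": [[-0.33, -0.1, 0], [-0.34, -0.06, 0], [-0.34, -0.06, 0], [-0.34, -0.01, 0], [-0.26, -0.01, 0]], "fingers": [1, 1, 1, 1, 1]}}

```text
clock: 14.25
ee_pos: [0.5289, -0.1023, 0.2741]
ee_rot: [-3.141, 0.0, -3.14]
contact_force: [3.0, 0.7, -0.0]
gripper_width: 0.006
grip_force: 1.1
```

Emit:
{"api": "drive_tool", "payload": {"angular": [[0, 0, 0], [0, 0, 0], [0, 0, 0], [0, 0, 0], [0, 0, 0]], "translation": [[0, 0, 0], [0.5, 0, 0], [0.8, 0, 0], [0, 0, 1], [0, 0, 1]], "fingers": [1, 1, 1, 1, 1]}}

```text
clock: 14.88
ee_pos: [0.5626, -0.1023, 0.3237]
ee_rot: [3.142, -0.002, -3.14]
contact_force: [-0.0, 0.1, -0.4]
gripper_width: 0.007
grip_force: 0.0
```

Emit:
{"api": "drive_tool", "payload": {"angular": [[0, 0, 0], [0, 0, 0], [0, 0, 0], [0, 0, 0], [0, 0, 0]], "translation": [[0, 0, 1], [0, 0, 1], [0, -1, 0], [0, -1, 0], [0, -1, 0]], "fingers": [1, 1, 1, 1, 1]}}

```text
clock: 15.5
ee_pos: [0.5625, -0.1781, 0.3735]
ee_rot: [-3.142, -0.001, -3.14]
contact_force: [0.8, 0.4, 0.5]
gripper_width: 0.006
grip_force: 0.0
```

Emit:
{"api": "drive_tool", "payload": {"angular": [[0, 0, 0], [0, 0, 0], [0, 0, 0], [0, 0, 0], [0, 0, 0]], "translation": [[0, -1, 0], [0, -1, 0], [0, -1, 0], [-0.5, -1, 0], [-1, -1, 0]], "fingers": [1, 1, 1, 1, 1]}}

```text
clock: 16.12
ee_pos: [0.5248, -0.3036, 0.373]
ee_rot: [3.141, -0.001, -3.14]
contact_force: [-0.0, 0.6, 0.4]
gripper_width: 0.008
grip_force: 0.0
```

Emit:
{"api": "drive_tool", "payload": {"angular": [[0, 0, 0], [0, 0, 0], [0, 0, 0], [0, 0, 0]], "translation": [[-1, -1, 0], [-1, -1, 0], [-1, -0.5, 0], [0, 0, 0]], "fingers": [1, 1, 1, 1]}}

```text
clock: 16.62
ee_pos: [0.4483, -0.3661, 0.3741]
ee_rot: [-3.142, -0.0, 3.14]
contact_force: [1.2, -0.9, 0.0]
gripper_width: 0.002
grip_force: 0.0
```

```bash
python3 - <<'E'
from h import *
a=optics.grab_frame("top"); cv2.imwrite("pics/t3.png",a); b=optics.grab_frame("scene")
c=cv2.resize(a[140:340,220:430],(525,500),interpolation=cv2.INTER_CUBIC); d=cv2.resize(b[180:340,200:430],(275,191))
o=np.zeros((500,800,3),np.uint8); o[:,:525]=c; o[:191,525:]=d; cv2.imwrite("pics/c3.png",o)
E
```

```text
(no output)
```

View pics/c3.png

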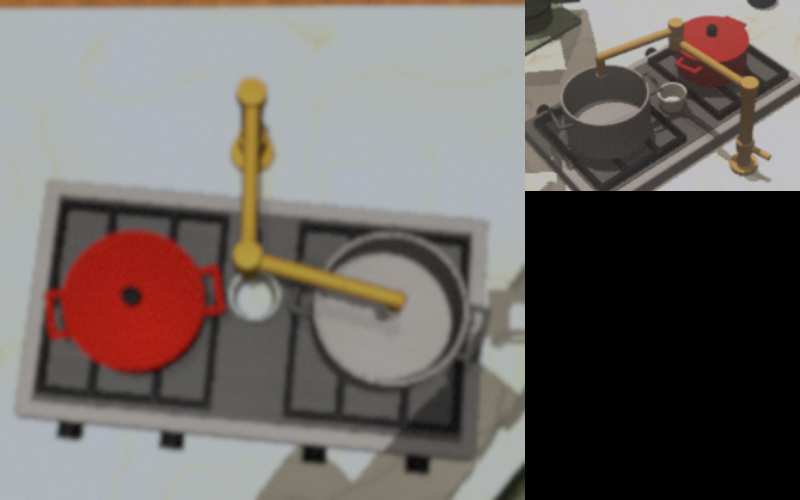

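The nozzle end is at about (380,260) at height 0.264, and the rim centre is at (376,263.6).

```bash
python3 - <<'E'
from h import *
C=cam("top"); n=onz(C,(380,260),.264)[:2]; t=onz(C,(376,263.6),.165)[:2]; print(n,t,np.linalg.norm(n-t))
if np.linalg.norm(n-t)<.018: print(bot.hand_in())
E
```

```text
[ 0.48347436 -0.14285447] [ 0.49054148 -0.14386711] 0.007139303448767766
the job is handed in; nothing more can be done
None
```

The job is handed in: the filler's nozzle hangs about 7 mm from the stock pot's centre by my camera measurement (limit 30 mm), the contact forces I read stayed under about 9 N, nothing else looked moved, and the arm stood clear after about 17 s of the 56 s; no verdict was returned.

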